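Make up the pad frame and load the press

TASK

Clear the tools left lying on the press bed into the white tray, lay every cork pad flat in a pocket of the blue frame while the frame is still on the table, then carry the loaded frame by its handle and seat it fully home between the corner guides of the bed. Also turn the station selector so that its pointer is on the red tab, going the shorter way round, so that it never passes the grey tab. Leave the other things on the table where they are.

Things in the scene. Friction and masses are not known exactly. Their poses are not given: they have to be found in the camera images.
- press_bed: grey fixed bed plate of a hand press, 170 (its x) x 270 (its y) mm, with an aluminium seat; origin at the underside centre, on the table. Four dark steel corner guides stand 14 mm above the seat (tops 34 mm above the table) and leave 134 (x) x 230 (y) mm between them.
- bed_seat (a point): middle of the aluminium seat of the press bed, 20 mm above the table, axes as the bed; the frame sits here, its underside on the seat, its long axis along the bed's y (either way round)
- pad_frame: loose blue frame, 0.3 kg: base plate 124 (its x) x 220 (its y) x 5 mm with two pockets in a row along its y and a handle in the middle between them; origin at the centre of its underside, z up. It is the same turned by half a turn.
- frame_handle (a point): centre of the black handle bar of the frame, 54 mm above the frame's underside; the bar runs along the frame's x, is 86 mm long, 12 mm thick (frame y) and 16 mm high (top at 62 mm), on two posts 72 mm apart; 26 mm free on either side of it to the pocket walls, 32 mm to a loaded pad
- pocket_a (a point): middle of the floor of the pocket at +y of the frame, 71.5 mm from the middle, floor 5 mm above the frame's underside. Pocket inside 107 (frame x) x 67 (frame y) mm, walls 10 mm high above the floor; the two long walls (facing frame y) are open in their middle over 51 mm for the fingers.
- pocket_b (a point): the same for the pocket at -y of the frame
- cork_pad_1: cork pad, 60 (its x) x 100 (its y) x 34 mm, 45 g, lying flat, origin at the centre of its underside; goes into either pocket with its long side (y) along the frame's x, either way round. One or two of the three pads are there.
- cork_pad_2: cork pad, 60 (its x) x 100 (its y) x 34 mm, 45 g, lying flat, origin at the centre of its underside; goes into either pocket with its long side (y) along the frame's x, either way round. One or two of the three pads are there.
- cork_pad_3: cork pad, 60 (its x) x 100 (its y) x 34 mm, 45 g, lying flat, origin at the centre of its underside; goes into either pocket with its long side (y) along the frame's x, either way round. One or two of the three pads are there.
- green_marker: white and green felt marker lying flat, 12 (x) x 108 (y) x 12 mm high, origin at the middle of its underside; a tool left on the bed. Two or three of the three tools are there.
- punch_pin: black steel pin lying flat, 8 (x) x 110 (y) x 8 mm high, origin at the middle of its underside; a tool left on the bed. Two or three of the three tools are there.
- yellow_tape_measure: round yellow tape measure lying flat, 64 (x) x 72 (y) x 22 mm high, the middle of the round body 4 mm to +y of its origin, which is on its underside; take it across its x; a tool left on the bed. Two or three of the three tools are there.
- white_tray: fixed white open tray, 133 (its x) x 298 (its y) mm, walls 44 mm high and 2 mm thick, floor 2 mm; origin at the centre of its underside
- selector_grip (a point): centre of the bar grip of the black station selector, on its vertical axis, 67 mm above the table; the bar is 66 mm long (along the point's x, the pointer direction), 14 mm thick (y), from 51 to 80 mm above the table, on a disc of 40 mm radius (51 mm high) on a fixed grey box
- selector_pointer (a point): the point 49 mm out from the selector's axis to which its pointer (yellow stripe at one end of the bar) points; at this radius lie the tabs
- selector (a joint): angle of the selector, rad, growing counterclockwise seen from above; it has no stops, turns against a light friction (0.04 N m) and stays where it is left
- red_tab: red dot, 14 mm across, flat on the white dial face 49 mm from the selector's axis: the station to set
- grey_tab: grey dot, 14 mm across, likewise: a station the pointer must not pass; it lies on the longer way round. Red and grey change places from start to start.
- stapler: grey desk stapler 150 mm long, a bystander to be left where it is
- glue_stick: white and blue glue stick standing, 31 mm across, 96 mm high, a bystander to be left where it is
- pin_tin: round pale tin, 60 mm across, 32 mm high, a bystander to be left where it is

How it is judged:
On the way, in this order (a step that is already met when the one before it is completed fails the run):
1. the tools are off the bed and in the tray, and every pad lies flat in a pocket of the frame while the frame is still away from the bed (horizontal distance between pad_frame and bed_seat above 0.12 m and x of green_marker in the frame of white_tray between -0.064 and 0.064 m and y of green_marker in the frame of white_tray between -0.147 and 0.147 m and z of each of green_marker, punch_pin, yellow_tape_measure in the frame of white_tray below 0.06 m and x of punch_pin in the frame of white_tray between -0.064 and 0.064 m and y of punch_pin in the frame of white_tray between -0.147 and 0.147 m and x of yellow_tape_measure in the frame of white_tray between -0.064 and 0.064 m and y of yellow_tape_measure in the frame of white_tray between -0.147 and 0.147 m and (horizontal distance between cork_pad_1 and pocket_a below 0.008 m or horizontal distance between cork_pad_1 and pocket_b below 0.008 m) and z of cork_pad_1 in the frame of pad_frame between 0 and 0.009 m and angle between the y axis of each of cork_pad_1, cork_pad_2, cork_pad_3 and the x axis of pad_frame, either way round below 0.12 rad and angle between the z axis of each of cork_pad_1, cork_pad_2, cork_pad_3 and the z axis of pad_frame, either way round below 0.06 rad and (horizontal distance between cork_pad_2 and pocket_a below 0.008 m or horizontal distance between cork_pad_2 and pocket_b below 0.008 m) and z of cork_pad_2 in the frame of pad_frame between 0 and 0.009 m and (horizontal distance between cork_pad_3 and pocket_a below 0.008 m or horizontal distance between cork_pad_3 and pocket_b below 0.008 m) and z of cork_pad_3 in the frame of pad_frame between 0 and 0.009 m), for 0.2 s.
2. the frame, with its pads in it, is seated between the guides of the bed (horizontal distance between pad_frame and bed_seat below 0.009 m and z of pad_frame in the frame of bed_seat between -0.003 and 0.003 m and angle between the y axis of pad_frame and the y axis of bed_seat, either way round below 0.09 rad and angle between pad_frame's own z axis and vertical below 0.05 rad and (horizontal distance between cork_pad_1 and pocket_a below 0.008 m or horizontal distance between cork_pad_1 and pocket_b below 0.008 m) and z of cork_pad_1 in the frame of pad_frame between 0 and 0.009 m and angle between the y axis of each of cork_pad_1, cork_pad_2, cork_pad_3 and the x axis of pad_frame, either way round below 0.12 rad and angle between the z axis of each of cork_pad_1, cork_pad_2, cork_pad_3 and the z axis of pad_frame, either way round below 0.06 rad and (horizontal distance between cork_pad_2 and pocket_a below 0.008 m or horizontal distance between cork_pad_2 and pocket_b below 0.008 m) and z of cork_pad_2 in the frame of pad_frame between 0 and 0.009 m and (horizontal distance between cork_pad_3 and pocket_a below 0.008 m or horizontal distance between cork_pad_3 and pocket_b below 0.008 m) and z of cork_pad_3 in the frame of pad_frame between 0 and 0.009 m), for 0.2 s.
At the end, for the whole second after the job is handed in: The frame sits level on the bed seat (3 mm height, 9 mm sideways, 5 degrees), every cork pad lies flat in a pocket (8 mm), every tool is in the tray, the pointer is within 8 mm (9 degrees) of the middle of the red tab, and all is at rest (all of step 2 and horizontal distance between selector_pointer and red_tab below 0.008 m and velocity of joint selector between -0.05 and 0.05 rad/s and linear speed of each of pad_frame, cork_pad_1, cork_pad_2, cork_pad_3, green_marker, punch_pin, yellow_tape_measure below 0.02 m/s and x of green_marker in the frame of white_tray between -0.064 and 0.064 m and y of green_marker in the frame of white_tray between -0.147 and 0.147 m and z of each of green_marker, punch_pin, yellow_tape_measure in the frame of white_tray below 0.06 m and x of punch_pin in the frame of white_tray between -0.064 and 0.064 m and y of punch_pin in the frame of white_tray between -0.147 and 0.147 m and x of yellow_tape_measure in the frame of white_tray between -0.064 and 0.064 m and y of yellow_tape_measure in the frame of white_tray between -0.147 and 0.147 m); the robot touches nothing.
It fails at once if the selector's pointer passes the grey tab (horizontal distance between selector_pointer and grey_tab below 0.015 m).
It fails at once if a bystander is moved by more than 40 mm (distance of any of stapler, glue_stick, pin_tin from where it was at the start of the episode above 0.04 m).
Of cork_pad_1, cork_pad_2, cork_pad_3 only 1 to 2 are there at a start; the rules pass over those that are not, and their reading is None.
Of green_marker, punch_pin, yellow_tape_measure only 2 to 3 are there at a start; the rules pass over those that are not, and their reading is None.
At some moment in a run one of cork_pad_1, cork_pad_2, cork_pad_3 may be knocked a few centimetres aside while the robot is not near it.
Once in a run the grip may slacken for a moment while it holds something.
It also fails if it takes over 210 s, if anything falls off the work surface, if the arm or the gripper's body presses on something with over 40 N, if the wrist force passes 120 N, or if a joint passes its speed limit or range.

ROBOT

A 6-joint arm with a two-finger parallel gripper is mounted at the origin on the work surface; the furniture and walls round the work are solid. World frame = base frame: x ahead of the robot, y to its left, z up, the work surface at z = 0. Lengths are in m, angles in rad, forces in N, time in s.
With the tool pointing down it reaches from about 0.4 to 0.825 m from the base axis. Payload 7 kg.
Tool frame: the origin (TCP) lies midway between the tips of the shut fingers; the grasp point (between the pads) lies arm.hold_point_z behind it (arm.hold_point_z is the distance from the TCP to the grasp point, in m); z points along the fingers, y is the line along which they close (so a half turn about z gives the same grasp; the last joint's range is limited). The gripper opens to 88 mm and grips with 3 to 60 N. Pads are 19 mm wide; open, the fingers measure 130 mm over their backs; the gripper's body (78 mm by 193 mm) begins 47 mm behind the grasp point.
Start: joints at [1.611, 0.359, 0.012, 0, -1.224, -0.288], TCP at [0.166, 0.654, 0.227] pointing down, gripper open.
Joint ranges: [-3.07, 3.07], [-1.43, 2.12], [-1.02, 1.25], [-3.03, 1.67], [-3.05, -0], [-3.03, 3.03]. Speed limits (rad/s): [2.39, 2.39, 3.01, 3.14, 3.14, 3.14].

INTERFACE

Orientations are given as [roll, pitch, yaw] about the fixed x, y, z axes, in that order (R = Rz(yaw) Ry(pitch) Rx(roll)).
In Python, from station import arm gives the robot as it stands.
- The arm moves only by the shell command python3 -m crank 'ROWS' [OPENING] [FORCE]. ROWS is JSON, a list that holds one entry, the list of rows, each a list of 4 numbers: the shift along the tool's x, y, z in units of 25 mm (1.0 is 25 mm), then the turn about the tool's z in units of 5 degrees (1.0 is 5 degrees). A call has 1 to 12 rows; each row is the pose to reach, as a shift and turn from the pose commanded when the call began, along the tool's axes at that moment; what a row does not reach only later rows make up. A row lasts 1/8 s, in which the tool goes at most 62.5 mm and 10.7 degrees, less where a joint would pass 70% of its speed; a pose out of reach is approached as far as the arm can. A call with a gripper value outside its range is refused whole. OPENING is the closure, from 0 (fully open) to 1 (shut), set as the call begins (- or left out, the last holds). The fingers move at their own pace and stop on an object; FORCE is the grip in N (left out, the last holds). Time passes only in rows, so rows that repeat a pose let the fingers close. It gives the time, the measured TCP pose, the force, the opening and the grip force at its end, in the units of the state.
- arm.get_state(): the state, without advancing time (a new reading comes with each control period).
- arm.grab_frame(name): name is "scene" or "top" or "wrist"; returns (picture, depth): 400x640x3 uint8, red, green, blue; 400x640 float32, m along the optical axis (not along the pixel's ray), 0 where there is no reading.
- arm.get_calibration(name): a dict with "mtx" (3x3 intrinsics, pixels), "k1" (the pictures are not rectified: a ray, as slopes to the right and down, at radius r is drawn at 1 + k1 r^2 times it, then the intrinsics apply), "R" (3x3) and "t" (3): a world point X has camera coordinates R X + t; the wrist camera has in their place "mount" (4x4, takes a point from camera to tool coordinates, whose origin is the TCP and whose axes are the flange's). Camera axes: x right, y down, z forward; pixel columns grow to the right and rows downward; lengths in m; the calibration is good to about 2 mm. A picture is of the moment at which its call begins: read the wrist's pose just before it. get_calibration takes no time and is no camera call.
- arm.job_done(): hands the job in; it is judged then, once.
Trained networks look in the newest picture that a camera, given by its name, has taken for a name from the list of things; names that differ only in an ending like _2 or _b are one class to them, and where a whole thing is asked for, a point or a joint stands for the part that bears it (a point fixed in the world has none). Each returns a list of dicts, best first, with "score" (0 to 1); they miss things now and then, are a little off and sometimes report something else, mostly with a low value. They report only what shows in the picture. A call takes as long as a camera call.
- arm.recognise(thing, camera): "extent" ([left, top, width, height] in pixels, round what is visible of it).
- arm.trace(thing, camera): "mask" (400x640 bool, what is visible of it) and "extent" ([left, top, width, height] in pixels, round what is visible of it).
The state is a dict: "t": time; "q": joint angles; "qd": joint speeds; "joint_efforts": joint torques, N m; "eef_pos": TCP position; "ee_rot": TCP orientation; "force": force on the tool from outside, world axes, zero at the start; "moment": the same for the moment, N m; "width": finger opening in m; "gripper_force": force on a finger pad.
Only numpy, scipy, OpenCV 4.12 (cv2) and the standard library are available. Lean on these libraries where they do the work, as an engineer would, in place of code of your own. Each camera call takes 0.05 s, during which the arm holds its last target. There are 200 camera calls.

## Working session

There is one attempt and no reset: what is moved stays moved. The work goes in short steps, Python scripts to look and compute and a shell command to move; the robot and the scene stay as the last step left them, time stands still between calls to the robot, and variables do not carry over. Pictures are saved under pics/ and viewed, at most 18 in all, crops included, and the job is handed in when it is done.

```bash
ls; mkdir -p pics; python3 - <<'E'
from station import arm
import cv2,numpy as np
s=arm.get_state(); print({k:np.round(v,3).tolist() for k,v in s.items()}, arm.hold_point_z)
for n in ("top","scene"):
    p,d=arm.grab_frame(n); cv2.imwrite(f"pics/{n}0.png",p[:,:,::-1])
    c=arm.get_calibration(n); print(n,{k:np.round(v,3).tolist() for k,v in c.items()})
print(np.round(arm.get_calibration("wrist")["mount"],3).tolist())
E
```

```text
pics
{'t': 0.0, 'q': [1.611, 0.359, 0.011, -0.0, -1.224, -0.288], 'qd': [0.0, -0.001, 0.001, 0.0, 0.001, -0.001], 'joint_efforts': [0.0, -58.272, 29.305, 6.997, 0.007, -0.0], 'eef_pos': [0.165, 0.654, 0.226], 'ee_rot': [3.14, -0.0, -0.248], 'force': [-0.168, 0.744, -0.628], 'moment': [0.071, 0.035, -0.001], 'gripper_force': 0.0, 'width': 0.087} 0.0188
top {'mtx': [[439.207, 0.0, 312.201], [0.0, 439.207, 208.341], [0.0, 0.0, 1.0]], 'k1': 0.019, 'R': [[-0.026, -1.0, -0.012], [-0.993, 0.027, -0.113], [0.113, 0.009, -0.994]], 't': [0.076, 0.545, 1.613]}
scene {'mtx': [[484.114, 0.0, 312.005], [0.0, 484.114, 197.382], [0.0, 0.0, 1.0]], 'k1': -0.125, 'R': [[0.567, -0.824, -0.015], [-0.622, -0.416, -0.663], [0.54, 0.385, -0.749]], 't': [-0.256, 0.389, 1.202]}
[[0.0, -0.961, -0.275, 0.075], [1.0, 0.0, -0.001, -0.0], [0.001, -0.275, 0.961, -0.159], [0.0, 0.0, 0.0, 1.0]]
```

View pics/top0.png

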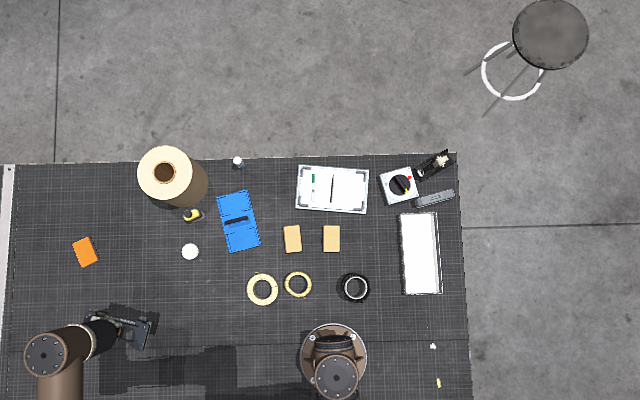

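View pics/scene0.png

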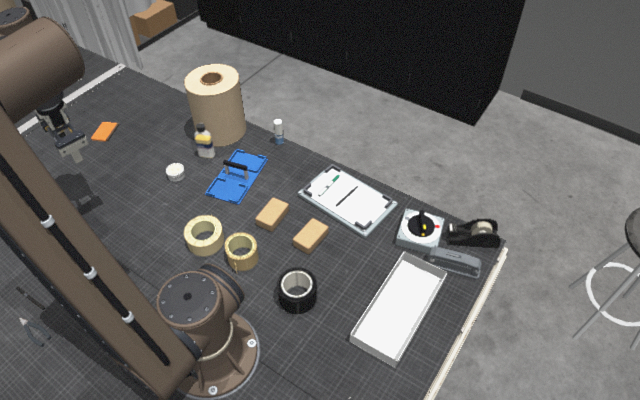

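The top view shows the frame at (238,221), the bed at (332,189) with marker (313,183) and pin (333,189), pads at (292,239) and (331,239), the tray at (420,253) and the selector at (398,186). The glue stick is at (238,161), the tin at (190,252) and the stapler at (435,198). I see no tape measure.

```bash
cat > h.py <<'E'
from station import arm
import cv2,numpy as np
from scipy.spatial.transform import Rotation as Ro
def cam(n,st=None):
    c=arm.get_calibration(n)
    if n!="wrist": R=np.array(c["R"]); t=np.array(c["t"]); return c,R.T,-R.T@t
    st=st or arm.get_state(); M=np.array(c["mount"]); T=Ro.from_euler('xyz',st["ee_rot"]).as_matrix()
    return c,T@M[:3,:3],T@M[:3,3]+np.array(st["eef_pos"])
def rays(c,uv):
    uv=np.array(uv,float).reshape(-1,1,2)
    return np.c_[cv2.undistortPoints(uv,np.array(c["mtx"]),np.array([c["k1"],0,0,0.]))[:,0],np.ones(len(uv))]
def onplane(C,uv,z):   # world points at height z
    c,R,o=C; r=rays(c,uv)@R.T; return o+r*((z-o[2])/r[:,2])[:,None]
def cloud(C,d,m):      # depth points of mask
    v,u=np.nonzero(m&(d>0)); c,R,o=C; return o+(rays(c,np.c_[u,v])*d[v,u][:,None])@R.T
def rect(C,m,z):       # oriented rectangle at height z: centre, long, short, yaw of long axis
    k=max(cv2.findContours(m.astype(np.uint8),cv2.RETR_EXTERNAL,cv2.CHAIN_APPROX_NONE)[0],key=cv2.contourArea)
    p=onplane(C,k.reshape(-1,2),z)[:,:2].astype(np.float32)
    b=cv2.boxPoints(cv2.minAreaRect(p)); e1,e2=b[1]-b[0],b[2]-b[1]
    if np.hypot(*e1)<np.hypot(*e2): e1,e2=e2,e1
    return b.mean(0),np.hypot(*e1),np.hypot(*e2),np.arctan2(e1[1],e1[0])%np.pi
def go(x,y,z,yaw):     # rows values to reach a tool-down pose, from commanded ~ measured pose
    s=arm.get_state(); T=Ro.from_euler('xyz',s["ee_rot"])
    d=T.inv().apply(np.array([x,y,z])-s["eef_pos"])/.025
    X=T.as_matrix()[:,0]; cur=np.arctan2(X[1],X[0])
    # tool z down: turn about tool z by +a decreases world yaw
    a=-(yaw-cur); a=(a+np.pi/2)%np.pi-np.pi/2
    return "shift",np.round(d,2).tolist(),"turn",round(np.degrees(a)/5,2),"q6",round(s["q"][5],2),"t",round(s["t"],1)
E
python3 - <<'E'
from h import *
p,d=arm.grab_frame("top"); C=cam("top")
H=dict(press_bed=.02,pad_frame=.01,cork_pad_1=.034,green_marker=.012,punch_pin=.008,yellow_tape_measure=.022,white_tray=.044,selector_grip=.08,red_tab=.045,grey_tab=.045,stapler=.04,glue_stick=.096,pin_tin=.032)
for n,z in H.items():
    for r in arm.trace(n,"top")[:4]:
        if r["score"]<.2: continue
        c=rect(C,r["mask"],z); q=cloud(C,d,r["mask"])
        print(n,round(r["score"],2),np.round(r["extent"]).astype(int).tolist(),np.round(c[0],3),np.round(c[1:],3),"z",np.round(np.percentile(q[:,2],[10,50,95]),3) if len(q) else None)
cv2.imwrite("pics/crop1.png",cv2.resize(p[145:305,175:460,::-1],None,fx=2.8,fy=2.8,interpolation=cv2.INTER_CUBIC))
E
```

```text
press_bed 0.7 [391, 173, 23, 21] [ 0.63  -0.273] [0.079 0.072 2.641] z [0.045 0.052 0.08 ]
press_bed 0.62 [294, 167, 77, 46] [ 0.621 -0.014] [0.273 0.173 1.464] z [0.013 0.019 0.029]
press_bed 0.41 [314, 174, 0, 27] [0.626 0.057] [0.084 0.008 3.116] z [0.025 0.029 0.037]
pad_frame 0.73 [296, 165, 76, 49] [ 0.62  -0.016] [0.275 0.179 1.489] z [0.012 0.019 0.029]
pad_frame 0.68 [217, 192, 48, 58] [0.509 0.344] [0.22  0.129 0.21 ] z [-0.     0.005  0.022]
pad_frame 0.31 [326, 222, 12, 31] [ 0.435 -0.008] [0.098 0.056 3.113] z [0.028 0.033 0.039]
cork_pad_1 0.87 [284, 225, 17, 28] [0.436 0.137] [0.1   0.061 0.088] z [0.027 0.033 0.04 ]
cork_pad_1 0.68 [181, 244, 20, 18] [0.4   0.514] [0.067 0.059 1.575] z [0.019 0.03  0.037]
cork_pad_1 0.65 [324, 225, 16, 24] [ 0.434 -0.007] [0.096 0.056 3.113] z [0.028 0.033 0.039]
cork_pad_1 0.31 [218, 189, 47, 64] [0.508 0.34 ] [0.22  0.126 0.233] z [-0.     0.005  0.022]
punch_pin 0.55 [331, 186, 0, 18] [ 0.605 -0.011] [0.058 0.008 3.111] z [0.019 0.026 0.032]
white_tray 0.78 [400, 211, 43, 84] [ 0.368 -0.328] [0.303 0.142 0.017] z [-0.004  0.001  0.034]
white_tray 0.55 [295, 169, 75, 44] [ 0.618 -0.014] [0.271 0.171 1.465] z [0.012 0.019 0.029]
selector_grip 0.73 [393, 172, 22, 25] [ 0.62  -0.261] [0.078 0.073 3.096] z [0.045 0.051 0.079]
red_tab 0.4 [296, 169, 74, 50] [ 0.615 -0.014] [0.264 0.171 1.463] z [0.013 0.019 0.029]
grey_tab 0.43 [310, 176, 1, 25] [0.622 0.056] [0.091 0.007 3.116] z [0.024 0.029 0.036]
stapler 0.7 [415, 190, 38, 18] [ 0.571 -0.392] [0.153 0.037 1.824] z [0.005 0.052 0.06 ]
glue_stick 0.68 [235, 160, 11, 8] [0.713 0.32 ] [0.047 0.026 0.759] z [0.02  0.086 0.099]
pin_tin 0.81 [180, 244, 18, 19] [0.402 0.519] [0.065 0.058 1.867] z [0.025 0.031 0.037]
```

View pics/crop1.png

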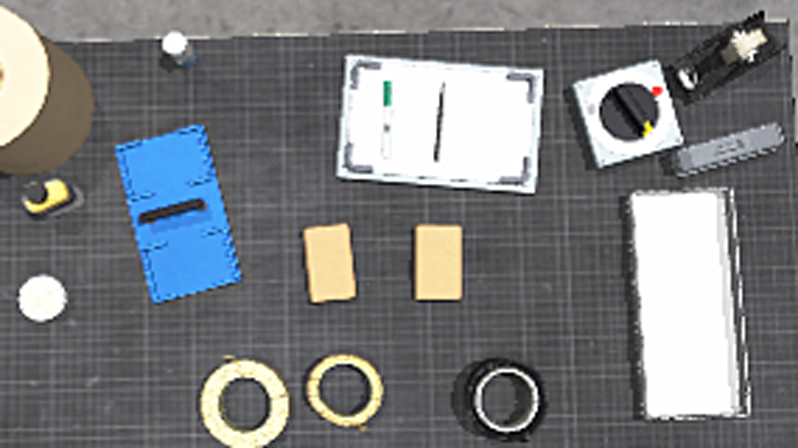

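The crop confirms two tools on the bed (marker and pin) and two pads. The pointer (yellow) is at crop (648,128) and the red tab at (657,91), so red is counterclockwise of the pointer. Next I move over the bed for a wrist look.

```bash
python3 -c "
from h import *
print(go(.58,0.02,.26,-.03))"
```

```text
('shift', [22.29, 20.53, -1.34], 'turn', np.float64(-2.5), 'q6', np.float64(-0.29), 't', 0.8)
```

```bash
python3 -m crank '[[[4,3.5,-1.3,0],[8,7,-1.3,0],[12,10.5,-1.3,-1],[14,13,-1.3,-2.5],[18,16.5,-1.3,-2.5],[22.3,20.5,-1.3,-2.5],[22.3,20.5,-1.3,-2.5],[22.3,20.5,-1.3,-2.5],[22.3,20.5,-1.3,-2.5],[22.3,20.5,-1.3,-2.5],[22.3,20.5,-1.3,-2.5],[22.3,20.5,-1.3,-2.5]]]' 0.5
python3 -c "
from h import *
print(go(.58,0.02,.26,-.03))"
```

```text
t: 2.3
eef_pos: [0.5762, 0.0269, 0.2594]
ee_rot: [-3.141, -0.001, -0.03]
force: [0.8, 1.4, 0.3]
width: 0.0438
gripper_force: 0.0
('shift', [0.16, 0.27, -0.03], 'turn', np.float64(0.01), 'q6', np.float64(1.16), 't', 2.3)
```

```bash
cat >> h.py <<'E'
def look(names,camn="wrist",save=None,zs={}):
    st=arm.get_state(); p,d=arm.grab_frame(camn); C=cam(camn,st)
    if save: cv2.imwrite(f"pics/{save}.png",p[:,:,::-1])
    for n,z in names.items():
        for r in arm.trace(n,camn)[:3]:
            if r["score"]<.3 or r["mask"].sum()<20: continue
            c=rect(C,r["mask"],z); q=cloud(C,d,r["mask"])
            print(n,round(r["score"],2),np.round(r["extent"]).astype(int).tolist(),np.round(c[0],4),np.round(c[1:],3),"z",np.round(np.percentile(q[:,2],[10,50,95]),3) if len(q) else None)
    return p,d,C
E
python3 - <<'E'
from h import *
look(dict(green_marker=.026,punch_pin=.024,press_bed=.034,cork_pad_1=.034,selector_grip=.08,red_tab=.045),save="w1")
E
```

```text
green_marker 0.92 [290, 98, 5, 79] [0.6285 0.0577] [0.108 0.011 3.095] z [0.029 0.032 0.034]
green_marker 0.73 [504, 104, 66, 62] [ 0.6253 -0.2878] [0.103 0.085 1.586] z [0.05  0.052 0.081]
punch_pin 0.87 [342, 104, 10, 74] [ 0.6211 -0.0136] [0.099 0.008 3.014] z [0.027 0.028 0.03 ]
press_bed 0.6 [251, 72, 199, 132] [ 0.6245 -0.0136] [0.257 0.162 1.464] z [0.017 0.021 0.033]
selector_grip 0.74 [505, 106, 60, 58] [ 0.6281 -0.2444] [0.084 0.071 1.614] z [0.05  0.052 0.081]
red_tab 0.74 [239, 223, 26, 24] [0.4982 0.1273] [0.039 0.02  2.222] z [0.007 0.025 0.331]
red_tab 0.51 [558, 109, 10, 10] [ 0.6566 -0.3039] [0.014 0.01  0.749] z [0.041 0.042 0.043]
```

View pics/w1.png

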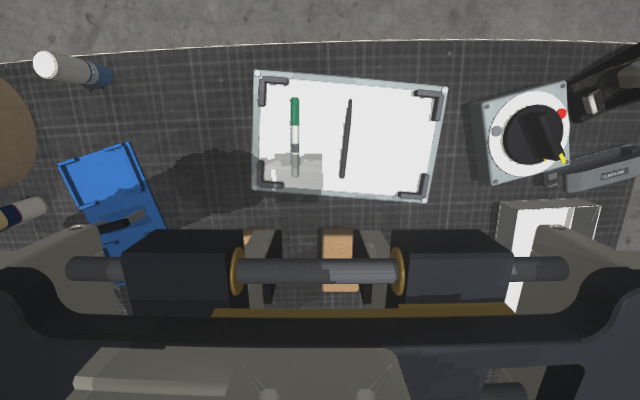

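The wrist view shows the marker at (294,137), the pin at (346,140), the selector axis at (532,134), the yellow pointer at (562,157), red at (562,114) and grey at (497,131). So the turn to red is about 70° counterclockwise, away from grey.

```bash
python3 -c "
from h import *
print(go(.6265,0.0577,.022,-.047))"
```

```text
('shift', [2.04, -1.18, 9.48], 'turn', np.float64(0.21), 'q6', np.float64(1.15), 't', 2.6)
```

```bash
python3 -m crank '[[[2,-1.2,2,0.2],[2,-1.2,4.5,0.2],[2,-1.2,6.5,0.2],[2,-1.2,7.5,0.2],[2,-1.2,8.5,0.2],[2,-1.2,8.5,0.2],[2,-1.2,8.5,0.2]]]' 0.65 15
python3 -c "
from h import *
print(go(.6265,0.0577,.022,-.047))"
```

```text
t: 3.52
eef_pos: [0.6266, 0.0584, 0.0478]
ee_rot: [-3.141, -0.002, -0.045]
force: [1.1, -0.7, -0.1]
width: 0.0303
gripper_force: 0.0
('shift', [-0.0, 0.03, 1.03], 'turn', np.float64(0.02), 'q6', np.float64(1.12), 't', 3.5)
```

Descend, grip, lift, and plan the carry to the tray.

```bash
python3 -m crank '[[[0,0,0.5,0],[0,0,1,0],[0,0,1,0]]]'
python3 -m crank '[[[0,0,0,0],[0,0,0,0],[0,0,0,0],[0,0,0,0]]]' 1 20
python3 -m crank '[[[0,0,-1,0],[0,0,-3,0],[0,0,-4,0],[0,0,-4,0]]]'
python3 -c "
from h import *
print(go(.41,-.31,.06,.017))"
```

```text
t: 3.9
eef_pos: [0.6259, 0.0572, 0.0207]
ee_rot: [3.141, 0.0, -0.047]
force: [0.4, 0.1, -0.4]
width: 0.0306
gripper_force: 0.0
t: 4.4
eef_pos: [0.626, 0.0573, 0.0214]
ee_rot: [-3.142, -0.0, -0.047]
force: [-0.8, 0.7, -1.1]
width: 0.0109
gripper_force: 20.0
t: 4.9
eef_pos: [0.6275, 0.0577, 0.1242]
ee_rot: [-3.14, -0.005, -0.047]
force: [-0.3, -0.7, -0.3]
width: 0.0115
gripper_force: 20.0
('shift', [-8.01, 15.11, 2.5], 'turn', np.float64(-0.73), 'q6', np.float64(1.12), 't', 4.9)
```

```bash
python3 -m crank '[[[-2,2,0,0],[-3,4.2,0,-0.7],[-4,6.4,0,-0.7],[-5,8.6,0,-0.7],[-6,10.8,0,-0.7],[-7,13,0,-0.7],[-8,15,0,-0.7],[-8,15,0,-0.7],[-8,15,1,-0.7],[-8,15,2.5,-0.7],[-8,15,3.3,-0.7],[-8,15,3.3,-0.7]]]'
python3 -m crank '[[[0,0,0,0],[0,0,0,0],[0,0,0,0],[0,0,-1,0],[0,0,-3,0],[0,0,-4,0]]]' 0.65
python3 - <<'E'
from h import *
look(dict(green_marker=.01,white_tray=.044),save="w2")
print(go(.6211,-.0136,.10,-.11))
E
```

```text
t: 6.4
eef_pos: [0.4073, -0.3069, 0.0371]
ee_rot: [-3.14, 0.004, 0.014]
force: [-0.5, -0.2, 0.5]
width: 0.0116
gripper_force: 20.0
t: 7.15
eef_pos: [0.4096, -0.3083, 0.142]
ee_rot: [3.14, -0.004, 0.014]
force: [-0.0, -0.7, -0.2]
width: 0.0309
gripper_force: 0.0
green_marker 0.8 [309, 142, 10, 96] [ 0.4116 -0.3075] [0.107 0.011 0.009] z [0.011 0.013 0.015]
green_marker 0.35 [0, 1, 156, 78] [ 0.5677 -0.0641] [0.167 0.073 1.462] z [0.016 0.021 0.034]
white_tray 0.57 [269, 81, 151, 228] [ 0.4349 -0.3323] [0.172 0.133 0.023] z [0.002 0.003 0.042]
white_tray 0.44 [336, 1, 174, 60] [ 0.5707 -0.3941] [0.148 0.044 1.808] z [0.007 0.055 0.059]
('shift', [8.62, -11.67, 1.66], 'turn', np.float64(1.42), 'q6', np.float64(1.85), 't', 7.3)
```

View pics/w2.png

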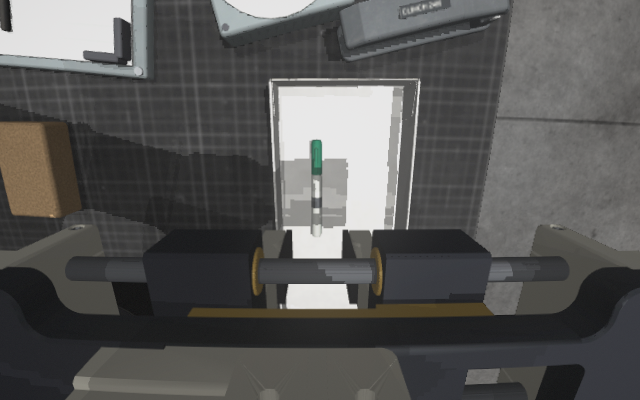

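The marker lies in the tray at (315,188). Next is the pin.

```bash
python3 -m crank '[[[1,-1.5,0,0],[2,-3.5,0,0],[3,-5,0,0],[4,-6.5,0,1],[5.5,-8.5,0,1.6],[7,-10.5,0,1.6],[8.6,-11.7,0,1.6],[8.6,-11.7,0.5,1.6],[8.6,-11.7,2,1.6],[8.6,-11.7,2,1.6],[8.6,-11.7,2,1.6]]]'
python3 - <<'E'
from h import *
look(dict(punch_pin=.024))
print(go(.621,-.0136,.022,-.127))
E
```

```text
t: 8.68
eef_pos: [0.6195, -0.0129, 0.0895]
ee_rot: [3.141, 0.0, -0.126]
force: [0.8, -0.2, 0.3]
width: 0.0308
gripper_force: 0.0
punch_pin 0.7 [316, 143, 7, 118] [ 0.6261 -0.0144] [0.103 0.007 3.016] z [0.026 0.028 0.029]
('shift', [0.03, 0.04, 2.74], 'turn', np.float64(0.01), 'q6', np.float64(1.15), 't', 8.8)
```

```bash
python3 -m crank '[[[0.1,0,1.5,0],[0.1,0,2.5,0],[0.1,0,2.75,0],[0.1,0,2.75,0]]]'
python3 -m crank '[[[0,0,0,0],[0,0,0,0],[0,0,0,0],[0,0,0,0]]]' 1 25
python3 -m crank '[[[0,0,-1,0],[0,0,-3,0],[0,0,-4,0],[0,0,-4,0]]]'
python3 -c "
from h import *
print(go(.41,-.345,.06,.017))"
```

```text
t: 9.28
eef_pos: [0.6226, -0.0127, 0.0216]
ee_rot: [-3.141, -0.001, -0.125]
force: [0.7, -1.1, -0.4]
width: 0.0304
gripper_force: 0.0
t: 9.78
eef_pos: [0.6223, -0.0127, 0.0207]
ee_rot: [-3.142, -0.001, -0.125]
force: [-0.1, 0.5, 4.5]
width: 0.0076
gripper_force: 25.0
t: 10.28
eef_pos: [0.6234, -0.0124, 0.1227]
ee_rot: [-3.14, -0.004, -0.125]
force: [0.3, 0.0, -0.6]
width: 0.0075
gripper_force: 25.0
('shift', [-6.81, 14.27, 2.46], 'turn', np.float64(-1.63), 'q6', np.float64(1.15), 't', 10.3)
```

```bash
python3 -m crank '[[[-1,2,0,0],[-2,4.2,0,-1.6],[-3,6.4,0,-1.6],[-4,8.6,0,-1.6],[-5,10.8,0,-1.6],[-6,13,0,-1.6],[-6.8,14.3,0,-1.6],[-6.8,14.3,0,-1.6],[-6.8,14.3,1,-1.6],[-6.8,14.3,2.5,-1.6],[-6.8,14.3,3.3,-1.6],[-6.8,14.3,3.3,-1.6]]]'
python3 -m crank '[[[0,0,0,0],[0,0,0,0],[0,0,0,0],[0,0,-1,0],[0,0,-3,0],[0,0,-4,0]]]' 0.8
python3 - <<'E'
from h import *
look(dict(green_marker=.01,punch_pin=.006))
print(go(.55,-.22,.2,-.05))
E
```

```text
t: 11.78
eef_pos: [0.4074, -0.345, 0.0357]
ee_rot: [-3.14, 0.004, 0.014]
force: [0.3, 0.1, 0.9]
width: 0.0073
gripper_force: 25.0
t: 12.52
eef_pos: [0.4095, -0.3467, 0.1408]
ee_rot: [3.14, -0.003, 0.014]
force: [0.2, 0.2, -0.4]
width: 0.0177
gripper_force: 0.0
green_marker 0.85 [272, 143, 14, 87] [ 0.4166 -0.3072] [0.098 0.011 0.013] z [0.011 0.013 0.015]
punch_pin 0.73 [312, 140, 11, 99] [ 0.4103 -0.3458] [0.107 0.007 0.011] z [0.008 0.01  0.011]
('shift', [5.7, -4.98, -2.4], 'turn', np.float64(0.73), 'q6', np.float64(1.92), 't', 12.7)
```

```bash
python3 -m crank '[[[2,-1,-1,0],[4,-2,-2.4,0.7],[5.7,-3.5,-2.4,0.7],[5.7,-3.5,-2.4,0.7],[5.7,-3.5,-2.4,0.7],[5.7,-3.5,-2.4,0.7]]]'
python3 - <<'E'
from h import *
p,d,C=look(dict(selector_grip=.08,selector_pointer=.06,red_tab=.042,grey_tab=.042),save="w3")
hsv=cv2.cvtColor(p,cv2.COLOR_RGB2HSV)
for n,m,z in (("yellow",(hsv[...,0]>22)&(hsv[...,0]<35)&(hsv[...,1]>150)&(hsv[...,2]>100),None),("red",((hsv[...,0]<8)|(hsv[...,0]>172))&(hsv[...,1]>150)&(hsv[...,2]>100),.042)):
    q=cloud(C,d,m&(d<.45)); print(n,m.sum(),np.round(np.median(q,0),4) if len(q) else 0,np.round(q.min(0),3),np.round(q.max(0),3))
q=cloud(C,d,np.ones(d.shape,bool)); s=q[(q[:,2]>.072)&(q[:,2]<.09)&(abs(q[:,0]-.63)<.07)&(abs(q[:,1]+.26)<.07)]
print("bar",len(s)); r=cv2.minAreaRect(s[:,:2].astype(np.float32)); print(r)
k=q[(q[:,2]>.047)&(q[:,2]<.056)&(abs(q[:,0]-.63)<.07)&(abs(q[:,1]+.26)<.07)]; print("disc",cv2.minEnclosingCircle(k[:,:2].astype(np.float32)))
E
```

```text
t: 13.42
eef_pos: [0.5488, -0.2571, 0.1971]
ee_rot: [-3.141, 0.001, -0.048]
force: [0.5, -0.3, -0.0]
width: 0.0175
gripper_force: 0.0
selector_grip 0.87 [284, 78, 74, 76] [ 0.6261 -0.2651] [0.071 0.07  1.439] z [0.051 0.052 0.081]
selector_pointer 0.75 [284, 78, 80, 77] [ 0.6263 -0.2657] [0.077 0.076 1.524] z [0.051 0.052 0.081]
red_tab 0.51 [350, 80, 14, 14] [ 0.6548 -0.3058] [0.013 0.012 1.528] z [0.041 0.042 0.044]
grey_tab 0.51 [274, 110, 8, 7] [ 0.6322 -0.2172] [0.013 0.011 3.063] z [0.042 0.042 0.044]
grey_tab 0.34 [323, 196, 110, 112] [ 0.497 -0.331] [0.133 0.074 1.598] z [0.002 0.003 0.044]
yellow 69 [ 0.5998 -0.2828  0.082 ] [ 0.593 -0.29   0.05 ] [ 0.606 -0.278  0.083]
red 127 [ 0.6546 -0.3057  0.0422] [ 0.648 -0.312  0.04 ] [ 0.661 -0.299  0.044]
bar 1055
((0.6237778663635254, -0.26707273721694946), (0.0723952129483223, 0.014128919690847397), 32.60895919799805)
disc ((0.6075370907783508, -0.28317826986312866), 0.0658414363861084)
```

View pics/w3.png

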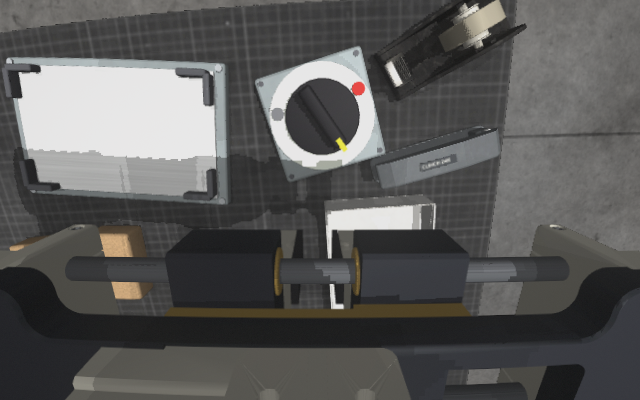

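Wrist view: the pointer stripe is at (342,146), red at (358,89) and grey at (277,114). Axis ≈ (.624,-.267), pointer at −147°, red at −52°, grey at +80°, so the turn is +95°. Let me check the neighbours' heights first.

```bash
python3 - <<'E'
from h import *
st=arm.get_state(); p,d=arm.grab_frame("wrist"); C=cam("wrist",st); q=cloud(C,d,d<.6)
q=q[(np.hypot(q[:,0]-.624,q[:,1]+.267)<.16)&(q[:,2]<.14)&(q[:,0]>.5)]
for lo in (.058,.082,.095,.11):
    k=q[q[:,2]>lo]; k=k[np.hypot(k[:,0]-.624,k[:,1]+.267)>.045]
    print(lo,len(k),np.round(k.min(0),3) if len(k) else '',np.round(k.max(0),3) if len(k) else '')
E
python3 -m crank '[[[1,0.2,0,2],[2,0.2,0,4],[3,0.2,0,6],[3,0.2,0,8],[3,0.2,0,10],[3,0.2,0,12],[3,0.2,0,14],[3,0.2,0,16],[3,0.2,0,18],[3,0.2,0,20],[3,0.2,0,22],[3,0.2,0,24]]]' 0.6
python3 -m crank '[[[0,0,0,2],[0,0,0,4],[0,0,0,4.9],[0,0,0,4.9],[0,0,0,4.9]]]'
python3 -c "
from h import *
print(go(.624,-.267,.057,np.radians(-147)))"
```

```text
0.058 1009 [ 0.555 -0.423  0.058] [ 0.725 -0.341  0.07 ]
0.082 0  
0.095 0  
0.11 0  
t: 15.22
eef_pos: [0.6243, -0.2653, 0.1977]
ee_rot: [3.142, 0.0, -2.148]
force: [0.5, 0.6, 0.5]
width: 0.0351
gripper_force: 0.0
t: 15.85
eef_pos: [0.6244, -0.2653, 0.1977]
ee_rot: [-3.142, -0.0, -2.567]
force: [0.1, 0.6, 0.3]
width: 0.0352
gripper_force: 0.0
('shift', [0.05, -0.05, 5.63], 'turn', np.float64(-0.02), 'q6', np.float64(-0.88), 't', 15.8)
```

```bash
python3 -m crank '[[[0.05,-0.05,2,0],[0.05,-0.05,4,0],[0.05,-0.05,5,0],[0.05,-0.05,5.5,0],[0.05,-0.05,5.5,0]]]'
python3 -m crank '[[[0,0,0,0],[0,0,0,0],[0,0,0,0],[0,0,0,0]]]' 1 8
```

```text
t: 16.48
eef_pos: [0.624, -0.2669, 0.0599]
ee_rot: [3.141, -0.001, -2.568]
force: [-0.5, -0.7, 0.9]
width: 0.035
gripper_force: 0.0
t: 16.98
eef_pos: [0.6246, -0.2669, 0.0613]
ee_rot: [-3.141, 0.001, -2.569]
force: [-0.8, 1.1, 6.6]
width: 0.0138
gripper_force: 8.0
```

```bash
python3 -m crank '[[[0,0,0,-1.5],[0,0,0,-3],[0,0,0,-5],[0,0,0,-7],[0,0,0,-9],[0,0,0,-11],[0,0,0,-13],[0,0,0,-15],[0,0,0,-17],[0,0,0,-18.5],[0,0,0,-19],[0,0,0,-19]]]' 1 15
python3 -m crank '[[[0,0,0,0],[0,0,0,0]]]'
python3 -m crank '[[[0,0,0,0],[0,0,0,0],[0,0,0,0],[0,0,-2,0],[0,0,-4,0],[0,0,-5.5,0],[0,0,-5.5,0]]]' 0.6
python3 - <<'E'
from h import *
p,d,C=look({},save="w4")
hsv=cv2.cvtColor(p,cv2.COLOR_RGB2HSV)
for n,m in (("yellow",(hsv[...,0]>22)&(hsv[...,0]<35)&(hsv[...,1]>150)&(hsv[...,2]>100)),("red",((hsv[...,0]<8)|(hsv[...,0]>172))&(hsv[...,1]>150)&(hsv[...,2]>100))):
    q=cloud(C,d,m&(d<.45)); q=q[np.hypot(q[:,0]-.624,q[:,1]+.267)<.07]
    if len(q):
        c=np.median(q,0); print(n,len(q),np.round(c,4),np.degrees(np.arctan2(c[1]+.267,c[0]-.624)))
E
```

```text
t: 18.48
eef_pos: [0.6261, -0.2671, 0.0613]
ee_rot: [-3.139, -0.003, -0.911]
force: [4.1, -0.8, 3.2]
width: 0.0141
gripper_force: 15.0
t: 18.73
eef_pos: [0.6261, -0.2671, 0.0613]
ee_rot: [-3.139, -0.003, -0.912]
force: [5.7, 0.3, 3.5]
width: 0.014
gripper_force: 15.0
t: 19.6
eef_pos: [0.6256, -0.2674, 0.2016]
ee_rot: [-3.138, -0.005, -0.911]
force: [-0.0, -0.2, -0.5]
width: 0.0349
gripper_force: 0.0
yellow 101 [ 0.6469 -0.2925  0.0816] -48.03194846022075
red 88 [ 0.6546 -0.3059  0.0427] -51.86511632144277
```

The selector sits on red within about 4°. Next I look at both pads from the +y side, with the tool at yaw −90°.

```bash
python3 -c "
from h import *
print(go(.44,.18,.28,-1.57))"
```

```text
('shift', [-18.64, -5.13, -3.26], 'turn', np.float64(7.55), 'q6', np.float64(0.78), 't', 19.6)
```

```bash
python3 -m crank '[[[-2,-0.5,-1,0],[-4,-1,-3.3,1],[-6.4,-1.7,-3.3,2],[-8.8,-2.4,-3.3,4],[-11,-3,-3.3,6],[-13.4,-3.7,-3.3,7.5],[-15.8,-4.3,-3.3,7.5],[-18.6,-5.1,-3.3,7.5],[-18.6,-5.1,-3.3,7.5],[-18.6,-5.1,-3.3,7.5],[-18.6,-5.1,-3.3,7.5]]]' 0
python3 - <<'E'
from h import *
look(dict(cork_pad_1=.034),save="w5")
print(go(.494,.412,.28,-1.36))
E
```

```text
t: 21.02
eef_pos: [0.4395, 0.1782, 0.2792]
ee_rot: [3.14, -0.001, -1.565]
force: [0.2, 0.0, 0.3]
width: 0.0874
gripper_force: 0.0
cork_pad_1 0.94 [279, 119, 77, 50] [0.4379 0.1373] [0.102 0.061 0.099] z [0.033 0.035 0.036]
cork_pad_1 0.64 [272, 34, 80, 51] [0.4477 0.0246] [0.099 0.063 3.113] z [0.033 0.035 0.036]
('shift', [-9.36, -2.2, -0.03], 'turn', np.float64(-2.37), 'q6', np.float64(-0.8), 't', 21.1)
```

View pics/w5.png

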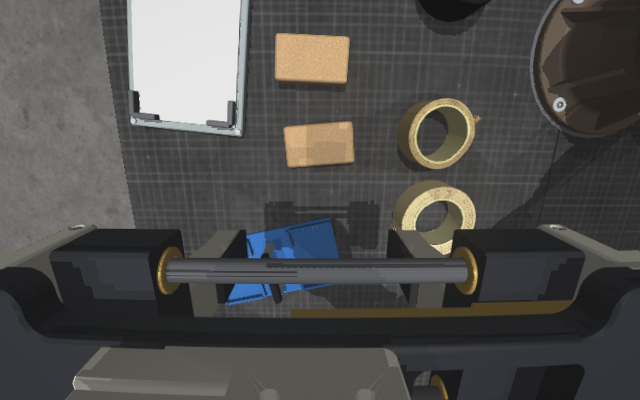

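Pad 1 is at (319,144). The other pad, at (312,59), was knocked about 3 cm to (.448,.025), still clear of everything. Next I look at the frame.

```bash
python3 -m crank '[[[-2,-0.5,0,0],[-4,-1,0,-1],[-6.4,-1.6,0,-2.4],[-8.8,-2.2,0,-2.4],[-9.4,-2.2,0,-2.4],[-9.4,-2.2,0,-2.4],[-9.4,-2.2,0,-2.4]]]' 0
python3 - <<'E'
from h import *
p,d,C=look(dict(pad_frame=.012,frame_handle=.062),save="w6")
hsv=cv2.cvtColor(p,cv2.COLOR_RGB2HSV); m=(hsv[...,0]>100)&(hsv[...,0]<118)&(hsv[...,1]>140)
n,l,s,_=cv2.connectedComponentsWithStats(m.astype(np.uint8)); 
q=cloud(C,d,m&(d<.6))
print(len(q),np.round(np.percentile(q[:,2],[2,20,50,80,98]),4))
q=q[(q[:,2]<.02)&(np.hypot(q[:,0]-.509,q[:,1]-.344)<.16)]
r=cv2.minAreaRect(q[:,:2].astype(np.float32)); print("blue",np.round(r[0],4),np.round(r[1],4),r[2])
a=cloud(C,d,d<.6); h=a[(a[:,2]>.056)&(a[:,2]<.068)&(np.hypot(a[:,0]-.509,a[:,1]-.344)<.08)]
r=cv2.minAreaRect(h[:,:2].astype(np.float32)); print("bar",len(h),np.round(r[0],4),np.round(r[1],4),r[2],np.median(h[:,2]),h.mean(0))
E
```

```text
t: 22.0
eef_pos: [0.4938, 0.4126, 0.2803]
ee_rot: [3.141, -0.0, -1.357]
force: [0.3, -0.7, -0.1]
width: 0.0876
gripper_force: 0.0
pad_frame 0.63 [240, 80, 152, 80] [0.511  0.3441] [0.222 0.122 0.231] z [0.005 0.006 0.018]
frame_handle 0.94 [233, 79, 156, 86] [0.5109 0.3436] [0.196 0.108 0.232] z [0.005 0.006 0.018]
4202 [0.0042 0.0054 0.0063 0.013  0.0175]
blue [0.5112 0.3447] [0.2262 0.125 ] 13.150035858154297
bar 595 [0.5113 0.3444] [0.012  0.0849] 12.479131698608398 0.06274274992716372 [0.51161807 0.34308856 0.0626027 ]
```

View pics/w6.png

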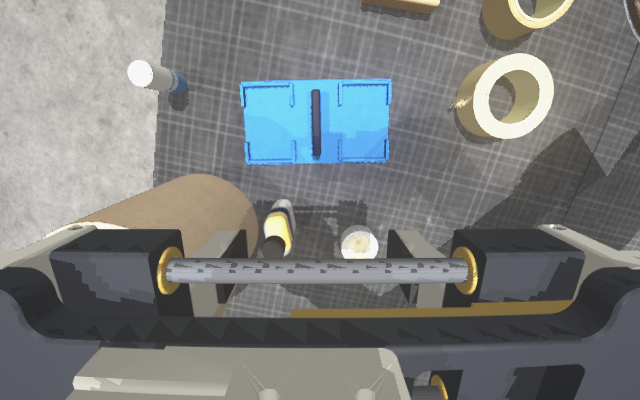

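The frame is seen whole: handle bar at (316,122), pockets on either side. Centre ≈ (.5112,.3445), long axis at .23 rad, consistent between bar and plate. Next I check the heights of nearby obstacles and work out the move to pad 1.

```bash
python3 - <<'E'
from h import *
st=arm.get_state(); p,d=arm.grab_frame("wrist"); C=cam("wrist",st); q=cloud(C,d,(d>.2)&(d<.7))
q=q[(q[:,0]>.3)&(q[:,2]<.5)]; q=q[(q[:,2]>.07)]
for x in np.arange(.40,.80,.04):
    k=q[(abs(q[:,0]-x)<.02)&(q[:,1]>.25)&(q[:,1]<.46)]
    if len(k)>5: print(round(x,2),len(k),"ymin",k[:,1].min().round(3),"zmax",k[:,2].max().round(3))
print(go(.4379,.1373,.13,.099))
E
```

```text
0.64 1058 ymin 0.457 zmax 0.228
0.68 902 ymin 0.457 zmax 0.228
0.72 806 ymin 0.316 zmax 0.1
('shift', [10.31, 4.53, 6.03], 'turn', np.float64(-16.68), 'q6', np.float64(-0.79), 't', 22.2)
```

```bash
python3 -m crank '[[[1.5,0.7,0,-1],[3.5,1.5,0,-3],[5.5,2.4,1,-5],[7.5,3.3,2,-7],[9,4,3,-9],[10.3,4.5,4,-11],[10.3,4.5,5,-13],[10.3,4.5,6,-15],[10.3,4.5,6,-16.7],[10.3,4.5,6,-16.7],[10.3,4.5,6,-16.7]]]' 0.08
python3 - <<'E'
from h import *
look(dict(cork_pad_1=.034),save="w7")
print(go(.4379,.1373,.012,.099))
E
```

```text
t: 23.58
eef_pos: [0.4387, 0.1384, 0.1307]
ee_rot: [-3.141, -0.001, 0.098]
force: [0.2, -0.5, 0.4]
width: 0.0806
gripper_force: 0.0
cork_pad_1 0.9 [390, 147, 86, 102] [0.45   0.0287] [0.101 0.069 3.094] z [0.023 0.034 0.036]
cork_pad_1 0.73 [284, 144, 67, 106] [0.4394 0.1382] [0.101 0.06  0.085] z [0.034 0.035 0.036]
('shift', [-0.04, 0.05, 4.75], 'turn', np.float64(0.0), 'q6', np.float64(0.93), 't', 23.7)
```

View pics/w7.png

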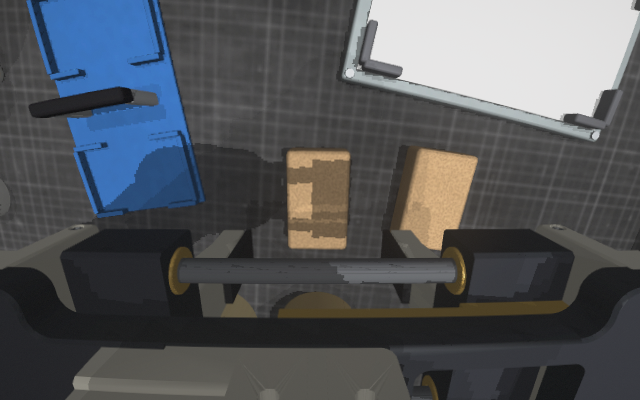

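Pad 1 is centred between the fingers at (318,198). Descend, grip, lift.

```bash
python3 -m crank '[[[0,0,1.5,0],[0,0,3,0],[0,0,4,0],[0,0,4.5,0],[0,0,4.75,0],[0,0,4.75,0]]]'
python3 -m crank '[[[0,0,0,0],[0,0,0,0],[0,0,0,0],[0,0,0,0],[0,0,0,0]]]' 1 15
python3 -m crank '[[[0,0,-1,0],[0,0,-3,0],[0,0,-4.5,0],[0,0,-4.5,0],[0,0,-4.5,0]]]'
python3 - <<'E'
from h import *
c=np.array([.5112,.3445]); u=np.array([np.cos(.228),np.sin(.228)])*.0715
print(c+u,c-u); x,y=c-u
print(go(x,y,.12,.228-np.pi/2)); 
E
```

```text
t: 24.42
eef_pos: [0.4388, 0.1386, 0.0117]
ee_rot: [-3.141, -0.0, 0.101]
force: [0.2, 0.4, -0.6]
width: 0.0806
gripper_force: 0.0
t: 25.05
eef_pos: [0.4388, 0.1386, 0.0119]
ee_rot: [-3.141, -0.001, 0.101]
force: [-1.7, -0.7, 6.8]
width: 0.0595
gripper_force: 15.0
t: 25.68
eef_pos: [0.438, 0.1382, 0.1235]
ee_rot: [-3.141, 0.0, 0.101]
force: [0.1, -0.1, -0.9]
width: 0.06
gripper_force: 15.0
[0.58084961 0.36066113] [0.44155039 0.32833887]
('shift', [0.91, -7.55, 0.14], 'turn', np.float64(16.54), 'q6', np.float64(0.94), 't', 25.7)
```

```bash
python3 -m crank '[[[0.2,-1,0,1],[0.4,-2.5,0,3],[0.6,-4,0,5],[0.8,-5.5,0,7],[0.9,-7,0,9],[0.9,-7.5,0,11],[0.9,-7.5,0,13],[0.9,-7.5,0,15],[0.9,-7.5,0,16.5],[0.9,-7.5,0,16.5],[0.9,-7.5,0,16.5],[0.9,-7.5,0,16.5]]]'
python3 - <<'E'
from h import *
look(dict(cork_pad_1=.14,pad_frame=.012),save="w8")
print(go(.4415,.3283,.017,.228-np.pi/2))
E
```

```text
t: 27.18
eef_pos: [0.4418, 0.3271, 0.1235]
ee_rot: [3.141, -0.0, -1.337]
force: [0.9, 0.3, -0.7]
width: 0.0602
gripper_force: 15.0
cork_pad_1 0.89 [258, 163, 120, 150] [0.4481 0.3028] [0.062 0.054 0.213] z [0.144 0.146 0.147]
('shift', [-0.05, 0.01, 4.27], 'turn', np.float64(0.06), 'q6', np.float64(-0.76), 't', 27.3)
```

View pics/w8.png

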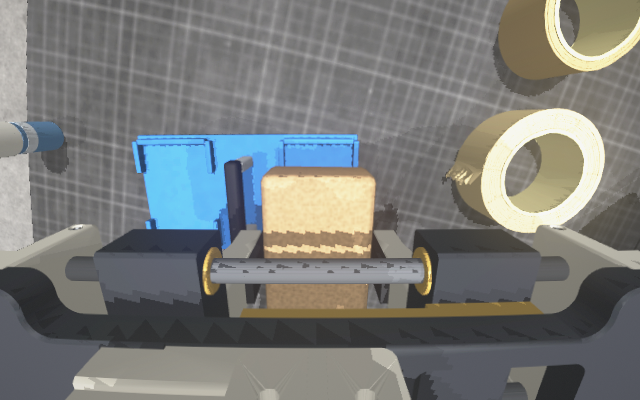

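```bash
python3 -m crank '[[[-0.05,0,1.5,0.05],[-0.05,0,3,0.05],[-0.05,0,3.7,0.05],[-0.05,0,3.9,0.05],[-0.05,0,3.9,0.05]]]'
python3 -m crank '[[[0,0,0.2,0],[0,0,0.35,0],[0,0,0.35,0]]]'
python3 -c "
from h import *
print(go(.4415,.3283,.017,.228-np.pi/2))"
```

```text
t: 27.95
eef_pos: [0.4418, 0.3286, 0.0267]
ee_rot: [-3.141, -0.0, -1.343]
force: [-1.2, -0.9, -0.6]
width: 0.0604
gripper_force: 15.0
t: 28.32
eef_pos: [0.4424, 0.329, 0.0194]
ee_rot: [-3.139, 0.001, -1.342]
force: [-0.7, -3.2, 11.7]
width: 0.0598
gripper_force: 15.0
('shift', [0.02, 0.04, 0.1], 'turn', np.float64(0.01), 'q6', np.float64(-0.77), 't', 28.3)
```

```bash
python3 -m crank '[[[0,0,0,0],[0,0,0,0],[0,0,0,0]]]' 0.2
python3 -m crank '[[[0,0,-1.5,0],[0,0,-3,0],[-1,0,-5,0],[-3,0,-7,0],[-3,0,-8,0],[-3,0,-8,0]]]'
python3 - <<'E'
from h import *
p,d,C=look(dict(cork_pad_1=.039,pad_frame=.012,frame_handle=.062),save="w9")
a=cloud(C,d,d<.6); h=a[(a[:,2]>.056)&(a[:,2]<.068)&(np.hypot(a[:,0]-.511,a[:,1]-.344)<.07)]
r=cv2.minAreaRect(h[:,:2].astype(np.float32)); print("bar",len(h),np.round(r[0],4),np.round(r[1],4),r[2])
E
```

```text
t: 28.7
eef_pos: [0.4416, 0.3285, 0.0176]
ee_rot: [3.142, 0.0, -1.343]
force: [0.2, 0.4, 0.2]
width: 0.0699
gripper_force: 0.0
t: 29.45
eef_pos: [0.4252, 0.4034, 0.2203]
ee_rot: [-3.138, 0.003, -1.342]
force: [0.1, -0.7, -0.3]
width: 0.07
gripper_force: 0.0
cork_pad_1 0.73 [290, 72, 55, 90] [0.4435 0.3304] [0.099 0.061 1.801] z [0.04  0.044 0.049]
pad_frame 0.82 [172, 67, 180, 96] [0.5124 0.345 ] [0.226 0.123 0.226] z [0.005 0.006 0.062]
frame_handle 0.87 [171, 64, 180, 102] [0.5023 0.343 ] [0.192 0.105 0.231] z [0.005 0.006 0.062]
bar 902 [0.5104 0.3452] [0.0129 0.0852] 13.936408996582031
```

View pics/w9.png

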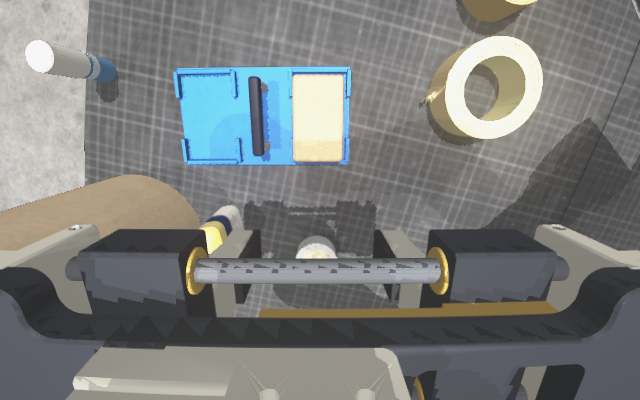

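The pad is in the right pocket at (318,115), but its top reads 40–49 mm, which suggests one end is riding on a wall. I'll fit the plane to check.

```bash
python3 - <<'E'
from h import *
p,d,C=look({})
m=arm.trace("cork_pad_1","wrist")[0]["mask"]; m=cv2.erode(m.astype(np.uint8),np.ones((5,5)))>0
q=cloud(C,d,m); 
u=np.array([np.cos(.23),np.sin(.23)]); v=np.array([-u[1],u[0]]); e=q[:,:2]-np.array([.4415,.3283])
A=np.c_[e@u,e@v,np.ones(len(e))]; s,*_=np.linalg.lstsq(A,q[:,2],rcond=None); print("slope along frame y, frame x, z0",s.round(3))
for lo in np.arange(-.05,.05,.01):
    k=(A[:,1]>lo)&(A[:,1]<lo+.01); print(round(lo,2),np.median(q[k,2]).round(4) if k.sum() else '',end='; ')
hsv=cv2.cvtColor(p,cv2.COLOR_RGB2HSV); b=(hsv[...,0]>100)&(hsv[...,0]<118)&(hsv[...,1]>140); w=cloud(C,d,b&(d<.6)); e=w[:,:2]-np.array([.5112,.3445]); 
w2=w[(w[:,2]>.0125)&(w[:,2]<.019)]; e=w2[:,:2]-np.array([.5112,.3445])
print(); print("wall tops: frame y range",np.percentile(e@u,[1,99]).round(4),"frame x",np.percentile(e@v,[1,99]).round(4),np.median(w2[:,2]))
E
```

```text
slope along frame y, frame x, z0 [-0.039  0.771 -0.103]
-0.05 ; -0.04 ; -0.03 ; -0.02 ; -0.01 ; 0.0 ; 0.01 ; 0.02 ; 0.03 ; 0.04 ; 
wall tops: frame y range [-0.1089  0.1091] frame x [-0.0583  0.0589] 0.015538615855051952
```

```bash
cat >> h.py <<'E'
def padfit(C,d,ctr,yaw=.23,zlo=.03,zhi=.056):
    u=np.array([np.cos(yaw),np.sin(yaw)]); v=np.array([-u[1],u[0]])
    q=cloud(C,d,(d>0)&(d<.7)); e=q[:,:2]-np.array(ctr); a,b=e@u,e@v
    k=(abs(a)<.038)&(abs(b)<.065)&(q[:,2]>zlo)&(q[:,2]<zhi); a,b,z=a[k],b[k],q[k,2]
    s,*_=np.linalg.lstsq(np.c_[a,b,np.ones(len(a))],z,rcond=None)
    print("n",len(a),"slope fy,fx,z0",s.round(4),"fy",np.percentile(a,[1,99]).round(4),"fx",np.percentile(b,[1,99]).round(4))
    r=cv2.minAreaRect(np.c_[a,b].astype(np.float32)); print("rect(fy,fx)",np.round(r[0],4),np.round(r[1],4),round(r[2],1))
    for lo in np.arange(-.06,.06,.015):
        j=(b>lo)&(b<lo+.015); print(round(lo,3),np.median(z[j]).round(4) if j.sum() else '',end='; ')
    print()
E
python3 - <<'E'
from h import *
p,d,C=look({}); padfit(C,d,(.4415,.3283))
E
```

```text
n 4421 slope fy,fx,z0 [0.0012 0.1017 0.0445] fy [-0.0269  0.0314] fx [-0.0461  0.0496]
rect(fy,fx) [0.0022 0.0023] [0.0981 0.0598] 89.1
-0.06 0.0392; -0.045 0.0406; -0.03 0.0423; -0.015 0.0438; 0.0 0.0454; 0.015 0.047; 0.03 0.0484; 0.045 0.0488;
```

The pad's +x end (frame axes) is up on the wall, about 4–5 mm too far. I'll regrasp, lift a little, shift it in and lay it again.

```bash
python3 -m crank '[[[2,0,2,0],[3,0,4,0],[3,0,6,0],[3,0,7.5,0],[3,0,8,0],[3,0,8,0]]]' 0.15
python3 -m crank '[[[0,0,0,0],[0,0,0,0],[0,0,0,0]]]' 1 10
python3 -m crank '[[[0,0,-0.2,0],[0.18,0.1,-0.2,0],[0.18,0.1,-0.2,0],[0.18,0.1,0,0],[0.18,0.1,0,0]]]'
python3 -m crank '[[[0,0,0,0],[0,0,0,0],[0,0,0,0]]]' 0.2
python3 -m crank '[[[0,0,-1.5,0],[0,0,-3,0],[-1,0,-5,0],[-3,0,-7,0],[-3,0,-8,0],[-3,0,-8,0]]]'
python3 - <<'E'
from h import *
p,d,C=look({}); padfit(C,d,(.4415,.3283))
a=cloud(C,d,d<.6); h=a[(a[:,2]>.056)&(a[:,2]<.068)&(np.hypot(a[:,0]-.511,a[:,1]-.344)<.07)]
r=cv2.minAreaRect(h[:,:2].astype(np.float32)); print("bar",len(h),np.round(r[0],4),np.round(r[1],4),r[2])
E
```

```text
t: 30.55
eef_pos: [0.4417, 0.3283, 0.0174]
ee_rot: [3.141, -0.001, -1.343]
force: [-0.1, -0.2, 0.9]
width: 0.0745
gripper_force: 0.0
t: 30.92
eef_pos: [0.4422, 0.3293, 0.019]
ee_rot: [-3.14, 0.002, -1.342]
force: [-0.5, 0.7, 7.1]
width: 0.0598
gripper_force: 10.0
t: 31.55
eef_pos: [0.4403, 0.3236, 0.0173]
ee_rot: [3.141, -0.0, -1.343]
force: [-0.1, 0.4, -0.7]
width: 0.0598
gripper_force: 10.0
t: 31.92
eef_pos: [0.4402, 0.3234, 0.0176]
ee_rot: [3.141, -0.0, -1.343]
force: [-0.6, -0.3, -0.1]
width: 0.0702
gripper_force: 0.0
t: 32.67
eef_pos: [0.4238, 0.3983, 0.2204]
ee_rot: [-3.138, 0.003, -1.342]
force: [-0.5, 0.1, -0.9]
width: 0.0703
gripper_force: 0.0
n 4226 slope fy,fx,z0 [0.0011 0.0002 0.0397] fy [-0.0305  0.0281] fx [-0.049   0.0473]
rect(fy,fx) [-0.0012 -0.0007] [0.0977 0.0602] 89.8
-0.06 0.0393; -0.045 0.0397; -0.03 0.0398; -0.015 0.0399; 0.0 0.0399; 0.015 0.04; 0.03 0.0398; 0.045 0.0386; 
bar 893 [0.5105 0.3447] [0.0129 0.0859] 13.755900382995605
```

Pad 1 now lies flat (top 39.7 mm, slope ~0) and centred within about 1 mm. Next is pad 2.

```bash
python3 -c "
from h import *
print(go(.448,.0255,.13,-.04))"
```

```text
('shift', [14.71, 2.4, 3.51], 'turn', np.float64(-14.93), 'q6', np.float64(-0.86), 't', 32.7)
```

```bash
python3 -m crank '[[[2,0.3,0,-1],[4,0.6,0,-3],[6.4,1,0,-5],[8.8,1.4,0,-7],[11,1.8,1,-9],[13,2.2,2,-11],[14.7,2.4,3,-13],[14.7,2.4,3.5,-15],[14.7,2.4,3.5,-15],[14.7,2.4,3.5,-15],[14.7,2.4,3.5,-15]]]' 0.08
python3 - <<'E'
from h import *
p,d,C=look(dict(cork_pad_1=.034))
padfit(C,d,(.448,.0255),np.pi/2-.04,.028,.04)
print(go(.448,.0255,.012,-.04))
E
```

```text
t: 34.1
eef_pos: [0.4481, 0.0255, 0.1306]
ee_rot: [-3.141, -0.001, -0.035]
force: [0.4, 0.3, 0.5]
width: 0.0804
gripper_force: 0.0
cork_pad_1 0.82 [0, 174, 95, 80] [0.4438 0.3206] [0.129 0.058 1.832] z [0.022 0.04  0.041]
cork_pad_1 0.78 [287, 146, 66, 103] [0.4498 0.0235] [0.101 0.061 3.096] z [0.033 0.035 0.036]
n 6010 slope fy,fx,z0 [0.0014 0.0008 0.0346] fy [-0.0313  0.0269] fx [-0.0489  0.0468]
rect(fy,fx) [-0.0023 -0.0006] [0.0601 0.0979] 0.2
-0.06 0.0343; -0.045 0.0347; -0.03 0.0347; -0.015 0.0347; 0.0 0.0347; 0.015 0.0347; 0.03 0.0346; 0.045 0.0341; 
('shift', [-0.01, 0.01, 4.74], 'turn', np.float64(0.06), 'q6', np.float64(1.04), 't', 34.2)
```

```bash
python3 -m crank '[[[0,0.08,1.5,0.05],[0.04,0.08,3,0.05],[0.04,0.08,4,0.05],[0.04,0.08,4.5,0.05],[0.04,0.08,4.75,0.05],[0.04,0.08,4.75,0.05]]]'
python3 -m crank '[[[0,0,0,0],[0,0,0,0],[0,0,0,0],[0,0,0,0],[0,0,0,0]]]' 1 20
python3 -m crank '[[[0,0,-1,0],[0,0,-3,0],[0,0,-4.5,0],[0,0,-4.5,0],[0,0,-4.5,0]]]'
python3 - <<'E'
from h import *
print(go(.5795,.3565,.12,.232-np.pi/2))
E
```

```text
t: 34.95
eef_pos: [0.4491, 0.0232, 0.0117]
ee_rot: [-3.141, -0.0, -0.038]
force: [0.9, -0.4, 1.0]
width: 0.0809
gripper_force: 0.0
t: 35.58
eef_pos: [0.4491, 0.0231, 0.0119]
ee_rot: [-3.141, -0.001, -0.038]
force: [-1.2, 0.9, 6.7]
width: 0.0599
gripper_force: 20.0
t: 36.2
eef_pos: [0.4482, 0.0229, 0.1235]
ee_rot: [-3.141, 0.0, -0.039]
force: [0.5, 0.6, -1.7]
width: 0.0596
gripper_force: 20.0
('shift', [4.73, -13.54, 0.14], 'turn', np.float64(14.9), 'q6', np.float64(1.04), 't', 36.2)
```

```bash
python3 -m crank '[[[0.5,-1.5,0,1],[1.2,-3.5,0,3],[2,-5.7,0,5],[2.8,-8,0,7],[3.6,-10.2,0,9],[4.4,-12.3,0,11],[4.7,-13.5,0,13],[4.7,-13.5,0,14.9],[4.7,-13.5,0,14.9],[4.7,-13.5,0,14.9],[4.7,-13.5,0,14.9]]]'
python3 - <<'E'
from h import *
p,d,C=look({},save="w10")
print(go(.5795,.3565,.017,.232-np.pi/2))
E
```

```text
t: 37.58
eef_pos: [0.5791, 0.3552, 0.1237]
ee_rot: [3.141, -0.0, -1.337]
force: [-0.4, -0.3, -0.1]
width: 0.0601
gripper_force: 20.0
('shift', [-0.04, -0.02, 4.28], 'turn', np.float64(0.02), 'q6', np.float64(-0.6), 't', 37.6)
```

View pics/w10.png

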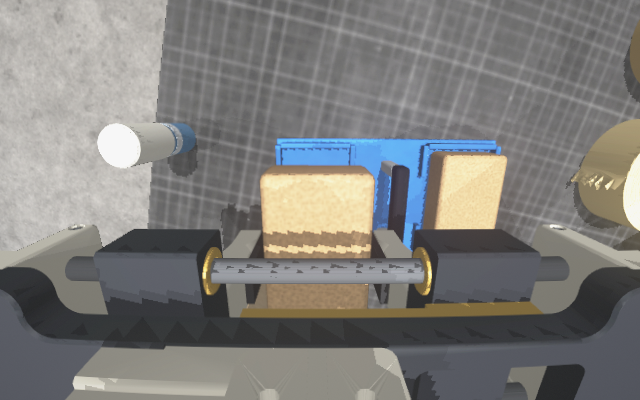

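The held pad (317,210) sits above the left pocket with pad 1 flat at (465,195). I lower it.

```bash
python3 -m crank '[[[0,0,1.5,0],[-0.02,0,3,0],[-0.02,0,3.7,0],[-0.02,0,3.9,0],[-0.02,0,3.9,0]]]'
python3 -m crank '[[[0,0,0.2,0],[0,0,0.35,0],[0,0,0.35,0]]]'
python3 -m crank '[[[0,0,0,0],[0,0,0,0],[0,0,0,0]]]' 0.2
python3 -m crank '[[[0,0,-1.5,0],[0,0,-3,0],[-0.5,0,-5,0],[-0.5,0,-7,0],[-0.5,0,-8,0],[-0.5,0,-8,0]]]'
python3 -m crank '[[[-1.5,1.5,0,0],[-2,3,0,0],[-2,3,0,0],[-2,3,0,0]]]'
python3 - <<'E'
from h import *
p,d,C=look({},save="w11"); padfit(C,d,(.4415,.3283)); padfit(C,d,(.5808,.3607))
a=cloud(C,d,d<.6); h=a[(a[:,2]>.056)&(a[:,2]<.068)&(np.hypot(a[:,0]-.511,a[:,1]-.344)<.07)]
r=cv2.minAreaRect(h[:,:2].astype(np.float32)); print("bar",len(h),np.round(r[0],4),np.round(r[1],4),r[2])
E
```

```text
t: 38.25
eef_pos: [0.5796, 0.3566, 0.0273]
ee_rot: [-3.141, 0.0, -1.338]
force: [0.1, -0.6, 0.4]
width: 0.0598
gripper_force: 20.0
t: 38.62
eef_pos: [0.5789, 0.3561, 0.0176]
ee_rot: [3.141, -0.0, -1.339]
force: [-0.4, 0.1, -0.2]
width: 0.0597
gripper_force: 20.0
t: 39.0
eef_pos: [0.5791, 0.3563, 0.0178]
ee_rot: [-3.141, 0.0, -1.339]
force: [-1.2, 0.1, 0.5]
width: 0.0698
gripper_force: 0.0
t: 39.75
eef_pos: [0.577, 0.3692, 0.2208]
ee_rot: [-3.137, 0.003, -1.338]
force: [1.1, 0.3, -0.7]
width: 0.0701
gripper_force: 0.0
t: 40.25
eef_pos: [0.4916, 0.3997, 0.2172]
ee_rot: [3.141, -0.0, -1.338]
force: [0.1, -0.1, 0.3]
width: 0.0698
gripper_force: 0.0
n 4258 slope fy,fx,z0 [-0.0101  0.0041  0.0397] fy [-0.0302  0.0286] fx [-0.0501  0.047 ]
rect(fy,fx) [-0.0014 -0.0014] [0.0998 0.0607] 89.6
-0.06 0.0392; -0.045 0.0397; -0.03 0.0398; -0.015 0.0399; 0.0 0.0398; 0.015 0.0399; 0.03 0.0399; 0.045 0.039; 
n 4236 slope fy,fx,z0 [0.012  0.0023 0.0398] fy [-0.0316  0.0265] fx [-0.0505  0.0464]
rect(fy,fx) [-0.0024 -0.0017] [0.0609 0.0996] 0.4
-0.06 0.0395; -0.045 0.0398; -0.03 0.0399; -0.015 0.0399; 0.0 0.04; 0.015 0.0401; 0.03 0.0401; 0.045 0.0385; 
bar 846 [0.5112 0.3446] [0.0116 0.0845] 13.345255851745605
```

View pics/w11.png

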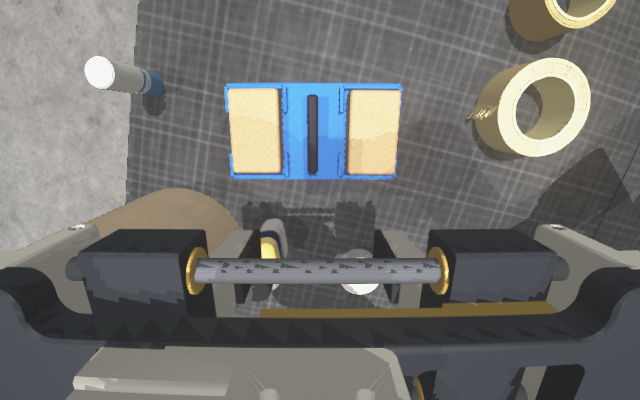

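Both pads lie flat in their pockets at (256,130) and (373,132), with tops at 40 mm. Before picking up the frame I measure the bed from the same relative viewpoint, so that camera bias cancels.

```bash
python3 -c "
from h import *
print(go(.567,-.007,.23,-.107))"
```

```text
('shift', [16.52, 0.82, -0.51], 'turn', np.float64(-14.12), 'q6', np.float64(-0.76), 't', 40.3)
```

```bash
python3 -m crank '[[[2,0.1,-0.5,-1],[4,0.2,-0.5,-3],[6.4,0.3,-0.5,-5],[8.8,0.4,-0.5,-7],[11,0.5,-0.5,-9],[13.4,0.7,-0.5,-11],[15.5,0.8,-0.5,-13],[16.5,0.8,-0.5,-14.1],[16.5,0.8,-0.5,-14.1],[16.5,0.8,-0.5,-14.1],[16.5,0.8,-0.5,-14.1]]]'
cat >> h.py <<'E'
def bed(C,d):
    q=cloud(C,d,(d>0)&(d<.7)); q=q[(abs(q[:,0]-.62)<.13)&(abs(q[:,1]+.014)<.17)]
    g=q[(q[:,2]>.029)&(q[:,2]<.04)]; r=cv2.minAreaRect(g[:,:2].astype(np.float32)); print("guides",len(g),np.round(r[0],4),np.round(r[1],4),round(r[2],2))
    b=q[(q[:,2]>.013)&(q[:,2]<.026)]; r=cv2.minAreaRect(b[:,:2].astype(np.float32)); print("plate",len(b),np.round(r[0],4),np.round(r[1],4),round(r[2],2))
    # inner free rectangle between guides, in axes of yaw
    for yaw in (-.107,):
        u=np.array([np.cos(yaw),np.sin(yaw)]); v=np.array([-u[1],u[0]]); e=g[:,:2]-np.array([.6245,-.0136]); a,b2=e@u,e@v
        for sa in (1,-1):
            for sb in (1,-1):
                k=(a*sa>0)&(b2*sb>0); print(sa,sb,k.sum(),"x",np.percentile(a[k],[1,99]).round(4),"y",np.percentile(b2[k],[1,99]).round(4))
E
python3 - <<'E'
from h import *
p,d,C=look(dict(press_bed=.034),save="w12"); bed(C,d)
E
```

```text
t: 41.68
eef_pos: [0.5672, -0.0056, 0.2301]
ee_rot: [-3.142, 0.0, -0.108]
force: [-0.3, -0.3, 0.5]
width: 0.07
gripper_force: 0.0
press_bed 0.84 [212, 66, 215, 130] [ 0.6248 -0.015 ] [0.256 0.159 1.462] z [0.017 0.021 0.033]
guides 1527 [ 0.6235 -0.015 ] [0.2464 0.1491] 83.86
plate 24612 [ 0.6238 -0.015 ] [0.2706 0.168 ] 83.81
1 1 417 x [0.037  0.0736] y [0.0834 0.1205]
1 -1 445 x [0.0367 0.0735] y [-0.1243 -0.0866]
-1 1 335 x [-0.0749 -0.0388] y [0.0844 0.1206]
-1 -1 330 x [-0.0752 -0.0395] y [-0.1244 -0.0865]
```

View pics/w12.png

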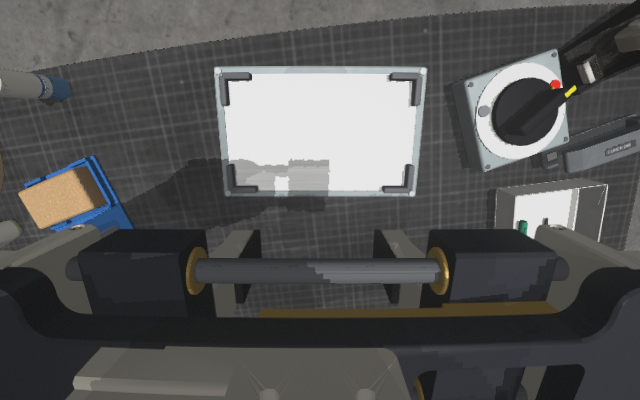

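The bed is centred at (.6237,−.0154), long axis 83.8°, with its guides at the four corners of the plate (215–425, 68–195). Both tools are visible in the tray. I also check the selector, where yellow is at (570,92) and red at (556,84), then plan the return to the handle.

```bash
python3 - <<'E'
from h import *
st=arm.get_state(); p,d=arm.grab_frame("wrist"); C=cam("wrist",st)
q=cloud(C,d,(d>0)&(d<.8)); q=q[np.hypot(q[:,0]-.624,q[:,1]+.267)<.06]
r=cv2.minAreaRect(q[(q[:,2]>.073)&(q[:,2]<.09)][:,:2].astype(np.float32)); print("bar",np.round(r[0],4),np.round(r[1],4),r[2])
k=q[(q[:,2]>.048)&(q[:,2]<.056)]; print("disc",cv2.minEnclosingCircle(k[:,:2].astype(np.float32)))
hsv=cv2.cvtColor(p,cv2.COLOR_RGB2HSV)
for n,m in (("yellow",(hsv[...,0]>22)&(hsv[...,0]<35)&(hsv[...,1]>150)&(hsv[...,2]>100)),("red",((hsv[...,0]<8)|(hsv[...,0]>172))&(hsv[...,1]>150)&(hsv[...,2]>100))):
    y=cloud(C,d,m&(d<.8)); y=y[np.hypot(y[:,0]-.624,y[:,1]+.267)<.07]; print(n,np.round(np.median(y,0),4))
print(go(.511,.3415,.13,.2325-np.pi/2))
E
```

```text
bar [ 0.6286 -0.2673] [0.015  0.0728] 38.69298553466797
disc ((0.6264822483062744, -0.26552918553352356), 0.041206154972314835)
yellow [ 0.6458 -0.2903  0.0816]
red [ 0.6563 -0.3062  0.0423]
('shift', [-3.72, -13.56, 4.01], 'turn', np.float64(14.1), 'q6', np.float64(1.13), 't', 41.8)
```

The selector is within about 2.5° of red. Now to the handle.

```bash
python3 -m crank '[[[-0.5,-2,0,1],[-1,-4,0,3],[-1.5,-6.3,0,5],[-2.2,-8.6,0,7],[-3,-11,0,9],[-3.7,-13.5,0,11],[-3.7,-13.5,0,13],[-3.7,-13.5,1,14.1],[-3.7,-13.5,3,14.1],[-3.7,-13.5,4,14.1],[-3.7,-13.5,4,14.1]]]' 0.68
python3 - <<'E'
from h import *
p,d,C=look({})
a=cloud(C,d,(d>0)&(d<.6)); h=a[(a[:,2]>.056)&(a[:,2]<.068)&(np.hypot(a[:,0]-.511,a[:,1]-.344)<.06)]
r=cv2.minAreaRect(h[:,:2].astype(np.float32)); print("bar",len(h),np.round(r[0],4),np.round(r[1],4),r[2])
print(go(.511,.3415,.040,.2325-np.pi/2))
E
```

```text
t: 43.2
eef_pos: [0.5103, 0.3387, 0.1282]
ee_rot: [3.138, -0.002, -1.338]
force: [-0.0, 0.2, 0.5]
width: 0.0281
gripper_force: 0.0
bar 1264 [0.5114 0.3428] [0.0118 0.0838] 13.53227424621582
('shift', [-0.09, -0.01, 3.6], 'turn', np.float64(0.0), 'q6', np.float64(-0.67), 't', 43.2)
```

```bash
python3 -m crank '[[[-0.1,0,1,0],[-0.1,0,2.3,0],[-0.1,0,3,0],[-0.1,0,3.5,0],[-0.1,0,3.55,0]]]'
python3 -m crank '[[[0,0,0,0],[0,0,0,0],[0,0,0,0],[0,0,0,0]]]' 1 50
python3 -m crank '[[[0,0,-0.3,0],[0,0,-1,0],[0,0,-2,0],[0,0,-2.4,0],[0,0,-2.4,0],[0,0,-2.4,0]]]'
python3 -c "
from h import *
print(go(.6266,-.0157,.1,-.1077))"
```

```text
t: 43.88
eef_pos: [0.5111, 0.3418, 0.0414]
ee_rot: [3.141, -0.0, -1.339]
force: [0.6, 0.4, 0.7]
width: 0.0279
gripper_force: 0.0
t: 44.38
eef_pos: [0.5111, 0.3419, 0.0423]
ee_rot: [-3.141, 0.0, -1.338]
force: [-4.2, -0.1, 6.3]
width: 0.0117
gripper_force: 50.0
t: 45.12
eef_pos: [0.5105, 0.3412, 0.1006]
ee_rot: [3.14, -0.001, -1.339]
force: [-1.0, -0.1, -5.5]
width: 0.0116
gripper_force: 50.0
('shift', [14.96, -1.24, 0.03], 'turn', np.float64(-14.11), 'q6', np.float64(-0.67), 't', 45.1)
```

```bash
python3 -m crank '[[[0.6,0,0,-0.5],[1.8,-0.1,0,-1.7],[3.2,-0.3,0,-3],[4.6,-0.4,0,-4.4],[6,-0.5,0,-5.8],[7.4,-0.6,0,-7.2],[8.8,-0.7,0,-8.6],[10.2,-0.9,0,-10],[11.6,-1,0,-11.4],[13,-1.1,0,-12.6],[14.2,-1.2,0,-13.6],[14.9,-1.2,0,-14.1]]]'
python3 -m crank '[[[0,0,0,0],[0,0,0,0],[0,0,0,0]]]'
python3 - <<'E'
from h import *
p,d,C=look({},save="w13")
print(go(.6261,-.0164,.0625,-.1077))
E
```

```text
t: 46.62
eef_pos: [0.6256, -0.0155, 0.1001]
ee_rot: [3.141, 0.002, -0.107]
force: [-0.2, -0.4, -5.4]
width: 0.0116
gripper_force: 50.0
t: 47.0
eef_pos: [0.6257, -0.0133, 0.1011]
ee_rot: [3.141, 0.0, -0.108]
force: [1.2, 0.7, -5.4]
width: 0.0119
gripper_force: 50.0
('shift', [0.03, 0.12, 1.55], 'turn', np.float64(0.0), 'q6', np.float64(1.17), 't', 47.0)
```

View pics/w13.png

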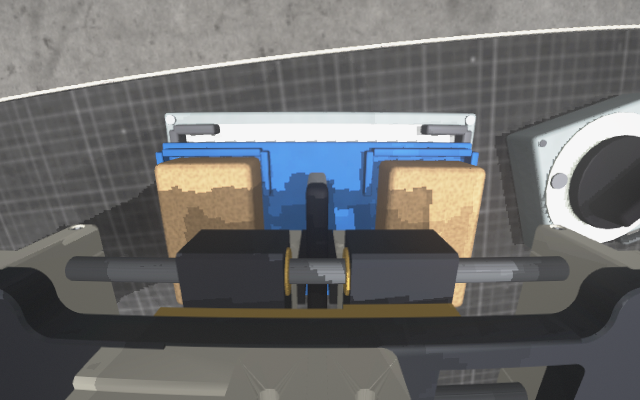

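The frame hangs level above the bed, pads in place (210 and 433 columns), symmetric to the guides at (195,130) and (445,130). Correct by 3 mm and lower.

```bash
python3 -m crank '[[[0.03,0.12,0,0],[0.03,0.12,0.3,0],[0.03,0.12,0.7,0],[0.03,0.12,0.9,0],[0.03,0.12,0.9,0]]]'
python3 -m crank '[[[0,0,0.1,0],[0,0,0.2,0],[0,0,0.3,0],[0,0,0.3,0]]]'
python3 -c "
from h import *
print(go(.6261,-.0164,.0625,-.1077))"
```

```text
t: 47.68
eef_pos: [0.6259, -0.0171, 0.0781]
ee_rot: [3.141, 0.001, -0.108]
force: [-0.4, -0.5, -3.7]
width: 0.0116
gripper_force: 50.0
t: 48.18
eef_pos: [0.6262, -0.017, 0.0712]
ee_rot: [3.142, 0.0, -0.108]
force: [0.6, 0.0, -3.6]
width: 0.0113
gripper_force: 50.0
('shift', [-0.01, -0.02, 0.35], 'turn', np.float64(-0.01), 'q6', np.float64(1.18), 't', 48.2)
```

```bash
python3 -m crank '[[[0,0,0.12,0],[0,0,0.24,0],[0,0,0.34,0],[0,0,0.38,0],[0,0,0.38,0]]]'
```

```text
t: 48.8
eef_pos: [0.6262, -0.017, 0.0623]
ee_rot: [3.142, -0.0, -0.108]
force: [-2.8, 0.5, 1.0]
width: 0.0117
gripper_force: 50.0
```

Seated height matches (.0623). Release, retreat and check.

```bash
python3 -m crank '[[[0,0,0,0],[0,0,0,0],[0,0,0,0]]]' 0.68
python3 -m crank '[[[0,0,-1,0],[0,0,-3,0],[0,0,-5,0],[-1.5,0,-7,0],[-2.5,0,-7,0],[-2.5,0,-7,0],[-2.5,0,-7,0]]]'
python3 - <<'E'
from h import *
p,d,C=look({},save="w14"); yaw=1.4631
c=np.array([.6236,-.0154]); u=np.array([np.cos(yaw),np.sin(yaw)])
padfit(C,d,c+.0715*u,yaw,.045,.075); padfit(C,d,c-.0715*u,yaw,.045,.075)
hsv=cv2.cvtColor(p,cv2.COLOR_RGB2HSV); m=(hsv[...,0]>100)&(hsv[...,0]<118)&(hsv[...,1]>140)
q=cloud(C,d,m&(d>0)&(d<.6)); q=q[np.hypot(q[:,0]-c[0],q[:,1]-c[1])<.16]
f=q[(q[:,2]<.03)]; print("frame floor z",np.median(f[:,2]))
f=q[(q[:,2]>.03)&(q[:,2]<.042)]; v=np.array([-u[1],u[0]]); a,b=(f[:,:2]-c)@u,(f[:,:2]-c)@v
for k in (a>.03,a<-.03,b>.03,b<-.03): print("wall z",np.median(f[k,2]).round(4),k.sum(),end='; ')
print("\nframe y",np.percentile(a,[1,99]).round(4),"x",np.percentile(b,[1,99]).round(4))
s=cloud(C,d,(d>0)&(d<.7)); h=s[(s[:,2]>.076)&(s[:,2]<.09)&(np.hypot(s[:,0]-c[0],s[:,1]-c[1])<.06)]
r=cv2.minAreaRect(h[:,:2].astype(np.float32)); print("bar",np.round(r[0],4),np.round(r[1],4),round(r[2],2),np.median(h[:,2]))
E
```

```text
t: 49.18
eef_pos: [0.6267, -0.017, 0.0622]
ee_rot: [-3.141, -0.001, -0.108]
force: [-1.5, -0.4, -0.1]
width: 0.0278
gripper_force: 0.0
t: 50.05
eef_pos: [0.5645, -0.0102, 0.2369]
ee_rot: [3.142, -0.0, -0.108]
force: [0.9, -0.4, 0.4]
width: 0.0279
gripper_force: 0.0
n 4305 slope fy,fx,z0 [0.0224 0.0021 0.0597] fy [-0.0326  0.0255] fx [-0.0528  0.0449]
rect(fy,fx) [-0.0035 -0.0038] [0.0611 0.1005] 0.6
-0.06 0.0594; -0.045 0.0598; -0.03 0.0599; -0.015 0.06; 0.0 0.06; 0.015 0.06; 0.03 0.0599; 0.045 0.0576; 
n 4302 slope fy,fx,z0 [-0.0229  0.001   0.0594] fy [-0.031   0.0278] fx [-0.0495  0.0474]
rect(fy,fx) [-0.0024 -0.0012] [0.1006 0.061 ] 89.3
-0.06 0.0593; -0.045 0.0596; -0.03 0.0596; -0.015 0.0598; 0.0 0.0598; 0.015 0.0598; 0.03 0.0597; 0.045 0.0582; 
frame floor z 0.025870200768763868
wall z 0.0358 590; wall z 0.0357 557; wall z 0.0358 440; wall z 0.0358 646; 
frame y [-0.107   0.1076] x [-0.0598  0.057 ]
bar [ 0.6249 -0.0161] [0.012  0.0854] 84.05 0.0825226370924513
```

View pics/w14.png

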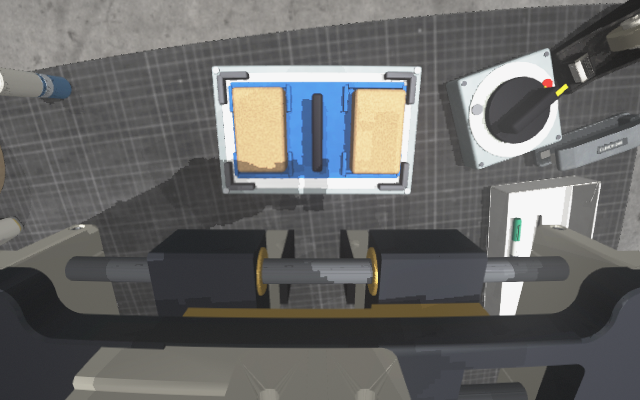

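The frame sits level between all four guides (plate 232–405, 82–178), floor at 25.9 mm (25 expected), pads flat, and tools in the tray. The selector is on red. Handing in.

```bash
python3 -c "
from station import arm
print(arm.job_done())"
```

```text
the job is handed in; nothing more can be done
None
```

The job is handed in and no verdict came back. My last measurements showed the marker and pin in the tray, both pads flat in the frame, the frame seated level on the bed, and the selector within about 2.5° of red, turned away from grey.

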